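Unpack the new storage jar from its carton and put it in the rack beside its twin

ROBOT

A 7-joint arm with a two-finger parallel gripper is mounted at the origin on the work surface. World frame = base frame: x ahead of the robot, y to its left, z up, the work surface at z = 0. Lengths are in mm, angles in rad, forces in N, time in s.
With the tool pointing down it reaches from about 400 to 875 mm from the base axis. Payload 4.4 kg.
Tool frame: the origin (TCP) lies on the centre line of the jaws, within the pads' length; the fingertips stand 25 mm ahead of it and the grasp point (between the pads) lies 6 mm ahead of it (ctrl.finger_overhang is the distance from the TCP to the fingertips, in mm); z points along the fingers, y is the line along which they close (so a half turn about z gives the same grasp; the last joint's range is limited). The gripper opens to 85 mm and grips with 20 to 120 N. Pads are 22 mm wide; open, the fingers measure 114 mm over their backs; the gripper's body (76 mm by 85 mm) begins 54 mm behind the grasp point. The pads swing forward as they close: fully open they stand 13 mm farther back than shut.
Start: joints at [1.259, 0.628, 0.038, 1.517, -0.027, 0.996, -0.02], TCP at [158.192, -630.47, 256.313] pointing down, gripper open.
Joint ranges: [-3.06, 3.06], [-0.37, 2.12], [-1.25, 1.32], [0.18, 2.47], [-1.1, 4.24], [0.23, 1.98], [-2.94, 2.94]. Speed limits (rad/s): [2.57, 2.57, 3.14, 3.14, 3.14, 3.14, 3.14].

INTERFACE

Orientations are given as [roll, pitch, yaw] about the fixed x, y, z axes, in that order (R = Rz(yaw) Ry(pitch) Rx(roll)).
In Python, from cell import ctrl gives the robot as it stands. The module is installed in compiled form; this text tells all that it offers.
- The arm moves only by the tool play_rows, never from a script. Its argument "targets" is a list of rows, each a list of 5 numbers: the closure, from 0 (fully open) to 1 (shut), then the shift along the tool's x, y, z in cm, then the turn about the tool's z in degrees. In form: [[gripper, dx, dy, dz, spin], ...]. A call has 1 to 10 rows; each row is the pose to reach, as a shift and turn from the pose commanded when the call began, along the tool's axes at that moment; what a row does not reach only later rows make up. A row lasts 1/10 s, in which the tool goes at most 50 mm and 8.59 degrees, less where a joint would pass 70% of its speed; a pose out of reach is approached as far as the arm can. A call with a gripper value outside its range is refused whole. The fingers move at their own pace and stop on an object; the grip force is fixed at half the most. Time passes only in rows, so rows that repeat a pose let the fingers close. It gives the time, the measured TCP pose, the force, the opening and the grip force at its end, in the units of the state.
- ctrl.read_state(): the state, without advancing time (a new reading comes with each control period).
- ctrl.get_image(name): name is "scene" or "top" or "wrist"; returns (picture, depth): 400x640x3 uint8, red, green, blue; 400x640 float32, mm along the optical axis (not along the pixel's ray), 0 where there is no reading.
- ctrl.calibration(name): a dict with "vfov" (degrees; the focal length in pixels is half the picture's height over the tangent of half this angle, whatever the lens; pixels are square), "cx", "cy" (the principal point, pixels), "extrinsics" (4x4, takes a point from camera to world coordinates); the wrist camera has in their place "mount" (4x4, takes a point from camera to tool coordinates, whose origin is the TCP and whose axes are the flange's). Camera axes: x right, y down, z forward; pixel columns grow to the right and rows downward; lengths in mm; the calibration is good to about 2 mm. A picture is of the moment at which its call begins: read the wrist's pose just before it. calibration takes no time and is no camera call.
- ctrl.finish_job(): hands the job in; it is judged then, once.
Trained networks look in the newest picture that a camera, given by its name, has taken for a name from the list of things; names that differ only in an ending like _2 or _b are one class to them, and where a whole thing is asked for, a point or a joint stands for the part that bears it (a point fixed in the world has none). Each returns a list of dicts, best first, with "confidence" (0 to 1); they miss things now and then, are a little off and sometimes report something else, mostly with a low value. They report only what shows in the picture. A call takes as long as a camera call. They do not tell look-alikes from the thing itself.
- ctrl.search_frame(camera, name): "bbox" ([left, top, right, bottom] in pixels, round what is visible of it).
- ctrl.trace(camera, name): "pixels" (400x640 bool, what is visible of it) and "bbox" ([left, top, right, bottom] in pixels, round what is visible of it).
The state is a dict: "clock": time; "qpos": joint angles; "qd": joint speeds; "tau": joint torques, N m; "eef_pos": TCP position; "tool_rot": TCP orientation; "force": force on the tool from outside, world axes, zero at the start; "torque": the same for the moment, N m; "width": finger opening in mm; "gripper_force": force on a finger pad.
Only numpy, scipy, OpenCV 4.12 (cv2) and the standard library are available. Lean on these libraries where they do the work, as an engineer would, in place of code of your own. Each camera call takes 0.05 s, during which the arm holds its last target. There are 200 camera calls.

TASK

Swing both top flaps of the small carton open until they lean well outwards, then lift out the beige jar and stand it upright on the shelf. The rack bay is too narrow for fingers on the jar's broad sides, so let go, take the jar again by its two narrow sides and set it gently (no dropping or toppling) upright on the cork pad in the empty bay of the wooden rack beside its twin; leave the flaps open and do not disturb the timer, garlic keeper and pestle.

Things in the scene. Friction and masses are not known exactly. Their poses are not given: they have to be found in the camera images.
- carton: Cardboard carton, fixed, open-topped apart from two hinged flaps. Outside 82 (x) x 158 (y) x 132 mm high; inside 74 x 150 mm, floor 6 mm, walls 4 mm. Origin: centre of its underside; z up. Two short end flaps already hang down outside its +x and -x walls (sticking out up to 12 mm).
- flap_a (a joint): Top flap hinged at the carton's +y wall, 80 (along carton x) x 50 x 4 mm. 0 = shut (level, reaching inwards), 1.57 = upright, 2.7 = its stop, leaning outwards. Turns about carton x, starts slightly ajar, stays where left (light friction). With both flaps shut a gap 54 mm wide remains between their free edges, showing the jar's top.
- flap_b (a joint): The same flap at the carton's -y wall, mirrored: 0 = shut, 2.7 = open to its stop.
- flap_a_hinge (a point): Middle of flap_a's hinge line, at carton (0, 77, 134) mm; moves with the carton.
- flap_b_hinge (a point): Middle of flap_b's hinge line, at carton (0, -77, 134) mm.
- flap_a_edge (a point): Middle of flap_a's free edge, 50 mm from its hinge line.
- flap_b_edge (a point): Middle of flap_b's free edge, 50 mm from its hinge line.
- jar: Beige plastic lidded jar, a block 62 (x) x 44 (y) x 98 mm high, about 0.16 kg. Origin: centre of its underside; z up. Broad sides (44 mm apart) face +y and -y, narrow sides (62 mm apart) face +x and -x. It stands in the carton, top 28 mm below the rim, length along carton x with only about 6 mm free at each narrow side and about 50 mm at each broad side.
- rack: Light wooden rack, fixed, 120 (x, depth) x 142 (y) mm. Three upright boards along x, 10 mm thick, tops 135 mm above the shelf, make two bays 56 mm wide (centres at y = +33 and -33 mm), 104 mm deep. Bays are open at front and back but for a lip 8 mm thick, top 24 mm above the shelf. Floor 8 mm thick. Origin: centre of its underside; z up.
- pad: Thin cork pad 90 (x) x 48 (y) x 2 mm, fixed on the floor of the empty bay (either bay). Origin: centre of its underside, 8 mm above the shelf; axes as the rack's.
- twin: A jar just like the other, fixed in the other bay. Origin: centre of its underside.
- timer: Bystander: grey plug timer standing upright, 44 x 62 x 108 mm, with dial, rocker switch and two plug pins. Origin: centre of its underside.
- keeper: Bystander: round white ceramic garlic keeper with a lid, 100 mm across, 122 mm high. Origin: centre of its underside.
- pestle: Bystander: wooden pestle standing on its thick end, 50 mm across, 154 mm high. Origin: centre of its underside.
There are look-alikes about, which are no part of the job. What is shaped like the carton but purple is not meant. Leave any orange look-alike of the jar alone.

How it is judged:
By the outcome, as a careful person would: the job done as asked, in the order asked, and still so for the second after the job is handed in, with the robot touching nothing.
It also fails if it takes over 72 s, if anything falls off the work surface, if the arm or the gripper's body presses on something with over 40 N, if the wrist force passes 120 N, or if a joint passes its speed limit or range.

## Working session

There is one attempt and no reset: what is moved stays moved. The work goes in short steps, Python scripts to look and compute and a tool call to move; the robot and the scene stay as the last step left them, time stands still between calls to the robot, and variables do not carry over. Pictures are saved under pics/ and viewed, at most 10 in all, crops included, and the job is handed in when it is done.

Besides the shell and the picture viewer there is one more tool, called after "Request:" as name(argument=value, ...) on one line, values as JSON. play_rows: Moves the arm, as the interface text tells. Its arguments: {"type":"object","properties":{"targets":{"type":"array"}},"required":["targets"]}

```bash
mkdir -p pics
cat > h.py <<'E'
import numpy as np, cv2
from cell import ctrl
from scipy.spatial.transform import Rotation as R
def T_tool(s):
    T=np.eye(4); T[:3,:3]=R.from_euler('xyz',s['tool_rot']).as_matrix(); T[:3,3]=s['eef_pos']; return T
def look(cam):
    s=ctrl.read_state(); im,d=ctrl.get_image(cam); c=ctrl.calibration(cam)
    E=np.array(c['extrinsics']) if 'extrinsics' in c else T_tool(s)@np.array(c['mount'])
    f=200/np.tan(np.radians(c['vfov'])/2)
    v,u=np.mgrid[:400,:640]
    P=np.stack([(u-c['cx'])/f*d,(v-c['cy'])/f*d,d],-1)@E[:3,:3].T+E[:3,3]
    P[d==0]=np.nan
    return im,d,P
def save(n,im): cv2.imwrite('pics/'+n,im[:,:,::-1])
E
python3 - <<'E'
from h import *
s=ctrl.read_state(); print(s['eef_pos'],s['tool_rot'],s['clock'])
for cam in('scene','top'):
    im,d,P=look(cam); save(cam+'0.png',im); np.savez(cam+'0.npz',im=im,P=P)
    for n in ['carton','flap_a','jar','rack','pad','twin','timer','keeper','pestle']:
        for r in ctrl.trace(cam,n)[:4]:
            m=r['pixels']; p=P[m]; 
            print(cam,n,round(r['confidence'],2),np.round(r['bbox']),np.round(np.nanmedian(p,0)), np.round(np.nanpercentile(p[:,2],97)))
E
```

```text
[ 158.04701364 -629.90128056  255.42022556] [-3.13973039e+00  2.66331908e-05  2.45789521e-01] 0.0
scene carton 0.72 [358. 146. 415. 216.] [564. 239. 108.] 145.0
scene carton 0.71 [345. 107. 398. 168.] [376. 294. 102.] 137.0
scene carton 0.53 [180. 202. 246. 278.] [ 543. -275.   33.] 136.0
scene flap_a 0.84 [347. 120. 378. 138.] [372. 270. 135.] 138.0
scene flap_a 0.83 [368. 106. 395. 120.] [337. 368. 136.] 139.0
scene flap_a 0.78 [365. 160. 399. 188.] [559. 219. 141.] 147.0
scene flap_a 0.59 [387. 143. 416. 162.] [525. 320. 138.] 143.0
scene rack 0.66 [180. 199. 247. 277.] [ 539. -273.   36.] 136.0
scene pad 0.93 [194. 241. 220. 271.] [ 510. -303.    9.] 13.0
scene twin 0.7 [218. 214. 239. 254.] [ 534. -237.  103.] 108.0
scene timer 0.78 [331. 258. 358. 300.] [779. -16.  94.] 109.0
scene keeper 0.61 [279. 272. 319. 317.] [ 769. -139.   95.] 120.0
scene pestle 0.74 [383. 230. 405. 273.] [767. 138.  57.] 153.0
top carton 0.94 [143. 254. 231. 315.] [351. 334. 133.] 139.0
top carton 0.93 [166. 170. 250. 232.] [540. 265. 137.] 147.0
top flap_a 0.76 [143. 274. 174. 313.] [334. 368. 136.] 140.0
top flap_a 0.66 [164. 186. 200. 226.] [525. 319. 139.] 144.0
top flap_a 0.6 [208. 170. 243. 214.] [558. 220. 142.] 149.0
top jar 0.95 [210. 130. 241. 161.] [678. 233.  97.] 102.0
top jar 0.76 [198. 186. 220. 218.] [538. 266. 104.] 108.0
top rack 0.62 [401. 184. 480. 243.] [ 511. -269.   91.] 138.0
top rack 0.52 [212. 174. 241. 215.] [558. 219. 142.] 149.0
top pad 0.67 [446. 200. 453. 238.] [ 509. -318.   11.] 15.0
top twin 0.57 [417. 202. 437. 231.] [ 509. -237.  107.] 110.0
top timer 0.93 [317.  92. 340. 130.] [752.  -7. 106.] 112.0
top keeper 0.94 [358.  94. 404. 138.] [ 739. -128.   99.] 121.0
top pestle 0.98 [251.  98. 276. 126.] [751. 141.  61.] 156.0
```

Run:
```python
from h import *
t=np.load('top0.npz')['im'];s=np.load('scene0.npz')['im']
save('a.png',np.vstack([cv2.resize(t[80:330,120:500],(760,500))]))
save('b.png',cv2.resize(s[90:330,160:480],(800,600)))
# geometry
z=np.load('top0.npz');P=z['P'];im=z['im']
def rect(mask):
    p=P[mask][:,:2].astype(np.float32); return cv2.minAreaRect(p)
Y=P[...,1];X=P[...,0];Z=P[...,2]
v,u=np.mgrid[:400,:640]
b=lambda l,t_,r,b_:(u>=l)&(u<=r)&(v>=t_)&(v<=b_)
print('carton top',rect(b(160,165,255,236)&(Z>128)))
print('jar in carton',rect(b(160,165,255,236)&(Z>95)&(Z<113)))
print('twin',rect(b(412,195,442,236)&(Z>95)&(Z<115)))
print('rack tops',rect(b(395,180,485,246)&(Z>125)))
print('pad',rect(b(440,195,460,242)&(Z<16)&(Z>4)))
for n,bb in dict(l=(160,185,200,230),r=(208,168,245,216)).items():
    p=P[b(*bb)&(Z>125)]; A=np.c_[p[:,:2],np.ones(len(p))]; print(n,np.linalg.lstsq(A,p[:,2],rcond=None)[0],p.mean(0))
print(ctrl.calibration('wrist'))
```

```text
carton top ((540.7132568359375, 269.45538330078125), (88.10636901855469, 158.5268096923828), 17.75412940979004)
jar in carton ((542.1984252929688, 265.9408874511719), (100.44361877441406, 151.50180053710938), 17.998886108398438)
twin ((508.41595458984375, -233.69168090820312), (67.43693542480469, 94.8349380493164), 87.36845397949219)
rack tops ((511.13616943359375, -270.3187255859375), (144.41476440429688, 119.5544662475586), 84.89910125732422)
pad ((502.76123046875, -319.38140869140625), (25.870168685913086, 112.93464660644531), 84.98564147949219)
l [ 4.18048283e-02 -6.68597106e-02  1.38015445e+02] [523.80055623 317.76631428 138.66707305]
r [1.84534689e-02 1.28885317e-01 1.02012069e+02] [553.70077028 218.95440646 140.44977706]
{'vfov': 63.247274356187184, 'cx': 317.01511110055856, 'cy': 194.83664009189647, 'mount': array([[-5.35505379e-04, -9.62117451e-01, -2.72634779e-01,
         6.87689510e+01],
       [ 9.99999487e-01, -2.80661715e-04, -9.73740663e-04,
        -6.74095512e-01],
       [ 8.60334741e-04, -2.72635161e-01,  9.62117108e-01,
        -1.18020653e+02],
       [ 0.00000000e+00,  0.00000000e+00,  0.00000000e+00,
         1.00000000e+00]])}
```

View pics/a.png

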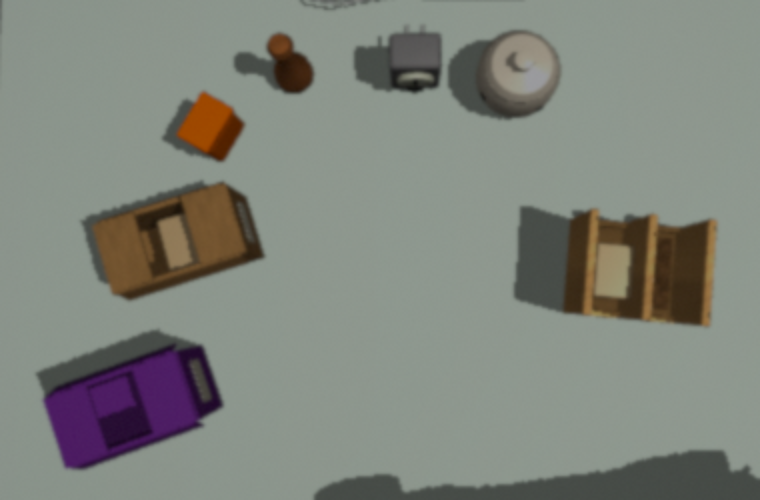

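View pics/b.png

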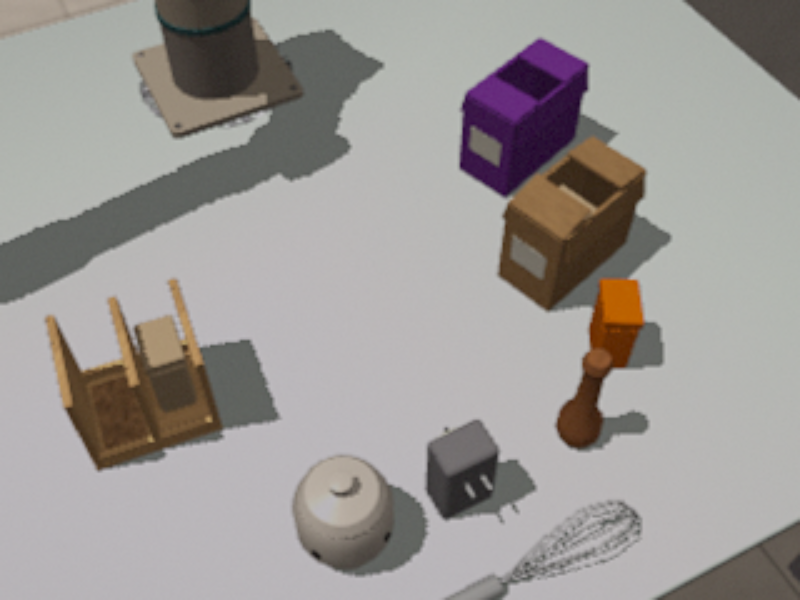

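Candidates in the top picture: brown carton (208,200) and purple carton (187,285). For the jar: beige inside the brown carton (209,203), orange (225,145), twin in the rack (426,215). I choose the brown carton with the beige jar inside. The empty bay is the rack's -y bay (449,219).

```bash
cat >> h.py <<'E'
def rows(*wps):
    "world tcp x,y,z,yawdeg -> cm row values from now"
    s=ctrl.read_state(); T=T_tool(s); y0=np.degrees(s['tool_rot'][2])
    print('now',np.round(s['eef_pos'],1),'yaw',round(y0,1),'F',np.round(s['force'],1),'w',round(s['width'],1),'over',ctrl.finger_overhang,'t',s['clock'])
    for x,y,z,w in wps:
        d=T[:3,:3].T@(np.array([x,y,z])-T[:3,3])/10; print(np.round(d,2),'spin',round(-((w-y0+180)%360-180),1))
E
python3 -c "
from h import *
rows((480,-330,330,17.75),(560,-100,330,17.75),(510,255,330,17.75))"
```

```text
now [ 158.2 -630.5  256.3] yaw 14.1 F [0.5 0.3 0.4] w 85.6 over 25.0 t 1.0
[ 38.52 -21.31  -7.37] spin -3.7
[ 51.88 -41.67  -7.37] spin -3.7
[ 55.67 -77.32  -7.37] spin -3.7
```

Run:
```python
from h import *
im=np.load('top0.npz')['im']; save('crop.png',cv2.resize(im[160:240,155:260],(787,600),interpolation=cv2.INTER_CUBIC))
```

```text
(no output)
```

View pics/crop.png

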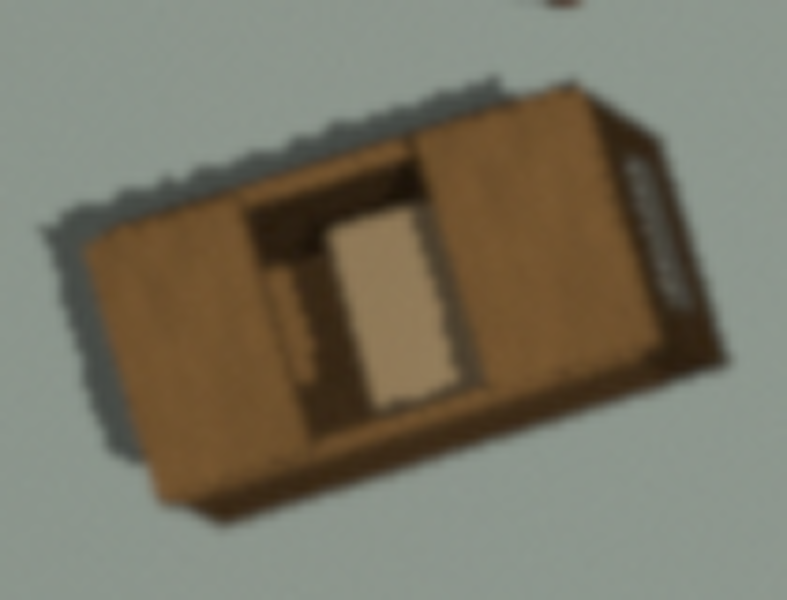

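The brown carton, centred about (208,200) in the top view, has two nearly shut flaps, with the beige jar's top at about (209,201) between them. The choice is confirmed.

Request:
play_rows(targets=[[1, 38.5, -21.3, -7.4, -3.7], [1, 38.5, -21.3, -7.4, -3.7], [1, 38.5, -21.3, -7.4, -3.7], [1, 38.5, -21.3, -7.4, -3.7], [1, 38.5, -21.3, -7.4, -3.7], [1, 38.5, -21.3, -7.4, -3.7], [1, 38.5, -21.3, -7.4, -3.7], [1, 38.5, -21.3, -7.4, -3.7], [1, 38.5, -21.3, -7.4, -3.7], [1, 51.9, -41.7, -7.4, -3.7]])

```text
clock: 2.0
eef_pos: [499.4, -282.9, 331.4]
tool_rot: [3.138, -0.003, 0.31]
force: [0.9, 1.0, 0.3]
width: -0.1
gripper_force: 0.0
```

```bash
python3 -c "
from h import *
rows((560,-100,330,17.75),(510,255,330,17.75))"
```

```text
now [ 499.4 -282.9  331.4] yaw 17.8 F [0.9 1.  0.3] w -0.1 over 25.0 t 2.0
[ 11.34 -15.58   0.12] spin 0.0
[ 1.741e+01 -5.091e+01  1.000e-02] spin 0.0
```

Request:
play_rows(targets=[[1, 11.3, -15.6, 0.1, 0], [1, 11.3, -15.6, 0.1, 0], [1, 11.3, -15.6, 0.1, 0], [1, 11.3, -15.6, 0.1, 0], [1, 17.4, -50.9, 0, 0], [1, 17.4, -50.9, 0, 0], [1, 17.4, -50.9, 0, 0], [1, 17.4, -50.9, 0, 0], [1, 17.4, -50.9, 0, 0], [1, 17.4, -50.9, 0, 0]])

```text
clock: 3.0
eef_pos: [514.1, 199.0, 330.5]
tool_rot: [3.141, -0.001, 0.31]
force: [1.0, -0.3, 0.3]
width: -0.1
gripper_force: 0.0
```

Request:
play_rows(targets=[[1, 0, -5.0, 0, 0], [1, 0, -5, 0, 0], [1, 0, -5, 0, 0]])

```text
clock: 3.3
eef_pos: [498.6, 246.2, 330.1]
tool_rot: [3.142, 0.0, 0.314]
force: [0.0, -1.1, -0.1]
width: 0.2
gripper_force: 0.0
```

```bash
cat > w.py <<'E'
from h import *
import sys
im,d,P=look('wrist'); save(sys.argv[1]+'.png',im); np.savez(sys.argv[1]+'.npz',im=im,P=P)
for n in sys.argv[2:]:
    for r in ctrl.trace('wrist',n)[:3]:
        p=P[r['pixels']]; p=p[~np.isnan(p[:,0])]
        z=np.percentile(p[:,2],95); q=p[(abs(p[:,2]-z)<8)]
        print(n,round(r['confidence'],2),np.round(r['bbox']),'med',np.round(np.median(p,0)),'top',round(z),cv2.minAreaRect(q[:,:2].astype(np.float32)))
E
python3 w.py w1 carton flap_a jar
python3 -c "
from h import *
rows((541,269,170,17.75))"
```

```text
carton 0.72 [221.  74. 391. 168.] med [545. 286. 139.] top 146 ((541.0128784179688, 271.21331787109375), (80.08771514892578, 148.85736083984375), 17.788698196411133)
carton 0.65 [337.  79. 387. 171.] med [560. 222. 142.] top 148 ((555.7005004882812, 224.76971435546875), (79.68235778808594, 41.39862823486328), 18.812822341918945)
flap_a 0.92 [335.  83. 392. 169.] med [559. 222. 142.] top 148 ((555.7005004882812, 224.76971435546875), (79.68235778808594, 41.39862823486328), 18.812822341918945)
flap_a 0.78 [233. 245. 281. 286.] med [388. 277. 136.] top 138 ((383.7383728027344, 277.7819519042969), (48.402000427246094, 49.155643463134766), 19.199296951293945)
flap_a 0.67 [220.  83. 278. 171.] med [527. 321. 139.] top 142 ((523.9019775390625, 321.03985595703125), (81.49958801269531, 50.448486328125), 17.871990203857422)
jar 0.74 [344.   3. 405.  45.] med [659. 246.  97.] top 99 ((658.6726684570312, 240.77520751953125), (27.135847091674805, 57.199222564697266), 17.526866912841797)
jar 0.6 [292.  97. 340. 158.] med [541. 265. 104.] top 105 ((540.277099609375, 264.406005859375), (61.94184494018555, 43.99225616455078), 16.058834075927734)
now [500.  242.9 330.2] yaw 17.6 F [-0.2  0.1 -0.1] w 0.1 over 25.0 t 3.5
[ 4.69 -1.26 16.02] spin -0.1
```

Request:
play_rows(targets=[[1, 4.7, -1.2, 8, -0.1], [1, 4.7, -1.2, 11, -0.1], [1, 4.7, -1.2, 14, -0.1], [1, 4.7, -1.2, 16, -0.1], [1, 4.7, -1.2, 16, -0.1], [1, 4.7, -1.2, 18, -0.1], [1, 4.7, -1.2, 19.3, -0.1], [1, 4.7, -1.2, 19.3, -0.1], [1, 4.7, -1.2, 19.3, -0.1]])

```text
clock: 4.4
eef_pos: [541.0, 270.4, 138.2]
tool_rot: [-3.142, -0.001, 0.311]
force: [-0.1, 0.4, 0.7]
width: 0.2
gripper_force: 0.0
```

```bash
python3 -c "
from h import *
rows((541,269.5,140,17.75))"
```

```text
now [541.  270.4 138.2] yaw 17.8 F [-0.1  0.4  0.7] w 0.2 over 25.0 t 4.4
[-0.03  0.09 -0.18] spin 0.1
```

Request:
play_rows(targets=[[1, 0, 0.7, 0, 0], [1, 0, 1.1, 0, 0], [1, 0, 1.4, 0, 0], [1, 0, 1.4, 0, 0]])

```text
clock: 4.8
eef_pos: [545.0, 257.1, 137.6]
tool_rot: [-3.141, -0.001, 0.312]
force: [0.1, 0.3, 0.7]
width: -0.2
gripper_force: 0.0
```

Request:
play_rows(targets=[[1, 0, 0.4, 0, 0], [1, 0, 0.7, -0.3, 0], [1, 0, 0.9, -0.7, 0], [1, 0, 1.1, -1.1, 0], [1, 0, 1.3, -1.5, 0], [1, 0, 1.5, -1.8, 0]])

```text
clock: 5.4
eef_pos: [548.1, 247.6, 156.5]
tool_rot: [-3.136, -0.002, 0.315]
force: [-4.3, 7.6, 5.3]
width: -0.1
gripper_force: 4.1
```

Run:
```python
from h import *
im,d,P=look('wrist'); a=cv2.resize(im[40:400,140:560],(700,600))
save('c1.png',a)
```

```text
(no output)
```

View pics/c1.png

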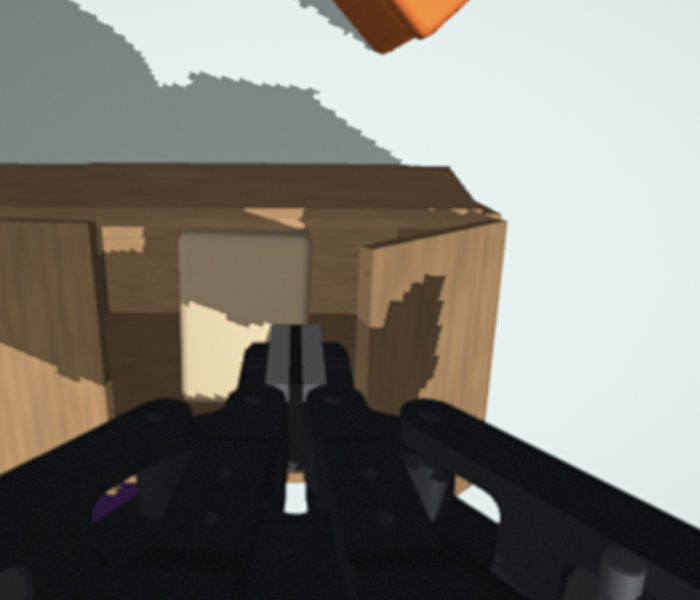

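Request:
play_rows(targets=[[1, 0, 0.4, -0.5, 0], [1, 0, 0.8, -1.0, 0], [1, 0, 1.4, -1.2, 0], [1, 0, 2.0, -1.3, 0], [1, 0, 2.6, -1.3, 0], [1, 0, 3.2, -1.3, 0]])

```text
clock: 6.05
eef_pos: [559.6, 211.6, 169.0]
tool_rot: [3.141, -0.0, 0.311]
force: [-2.4, -0.6, 9.3]
width: -0.2
gripper_force: 4.3
```

Request:
play_rows(targets=[[1, 0, 0.8, 0, 0], [1, 0, 1.6, 0, 0], [1, 0, 2.4, 0, 0], [1, 0, 3.2, 0, 0], [1, 0, 4.0, 0, 0], [1, 0, 4.8, 0, 0], [1, 0, 5.4, 0, 0], [1, 0, 5.4, 0, 0]])

```text
clock: 6.85
eef_pos: [573.6, 172.9, 170.6]
tool_rot: [-3.127, -0.004, 0.318]
force: [-9.7, 20.2, 14.4]
width: -0.0
gripper_force: 11.1
```

Request:
play_rows(targets=[[1, 0, -2, 0, 0], [1, 0, -5, -1, 0], [1, 0, -10, -1, 0], [1, 0, -10, -1, 0]])

```text
clock: 7.25
eef_pos: [541.9, 264.8, 178.5]
tool_rot: [-3.135, -0.001, 0.322]
force: [-1.3, 0.4, -0.3]
width: -0.1
gripper_force: 0.0
```

```bash
python3 -c "
from h import *
rows((541,269.5,180,17.75),(541,269.5,138,17.75))
im,d,P=look('top');np.savez('t1.npz',im=im,P=P);save('t1.png',im)
Rm=R.from_euler('z',17.75,degrees=True).as_matrix()
Q=(P-[541,269.5,0])@Rm
m=(abs(Q[...,0])<30)&(Q[...,1]<-60)&(Q[...,1]>-140)&(Q[...,2]>50)
q=Q[m]
for y in range(-140,-60,8):
  k=q[(q[:,1]>=y)&(q[:,1]<y+8)]
  if len(k): print(y,np.round(np.median(k[:,2])),len(k))
"
```

```text
now [541.9 264.8 178.5] yaw 18.5 F [-1.3  0.4 -0.3] w -0.1 over 25.0 t 7.25
[ 0.07 -0.48 -0.15] spin 0.7
[ 0.06 -0.45  4.05] spin 0.7
-124 153.0 91
-116 149.0 92
-108 146.0 93
-100 142.0 87
-92 138.0 87
-84 134.0 89
-76 133.0 16
-68 247.0 55
```

Request:
play_rows(targets=[[1, 0.1, -0.5, 0, 0], [1, 0.1, -0.5, 2, 0], [1, 0.1, -0.5, 4, 0], [1, 0.1, -1.2, 4, 0], [1, 0.1, -2.0, 4, 0], [1, 0.1, -2.3, 3.7, 0], [1, 0.1, -2.5, 3.3, 0], [1, 0.1, -2.7, 2.9, 0], [1, 0.1, -2.9, 2.5, 0], [1, 0.1, -3.1, 2.2, 0]])

```text
clock: 8.3
eef_pos: [537.1, 285.2, 157.0]
tool_rot: [3.14, -0.001, 0.312]
force: [1.2, -2.4, -0.2]
width: -0.1
gripper_force: 1.8
```

```bash
cat > f.py <<'E'
from h import *
rows((541,269.5,170,17.75))
im,d,P=look('top')
Rm=R.from_euler('z',17.75,degrees=True).as_matrix()
Q=(P-[541,269.5,0])@Rm
for sx in (-1,1):
  m=(sx*Q[...,0]>15)&(sx*Q[...,0]<38)&(Q[...,1]>20)&(Q[...,1]<140)&(Q[...,2]>50)
  q=Q[m]
  print([(y,int(np.median(k[:,2]))) for y in range(20,140,8) for k in [q[(q[:,1]>=y)&(q[:,1]<y+8)]] if len(k)])
E
python3 f.py
```

```text
now [537.1 285.2 157. ] yaw 17.9 F [ 1.2 -2.4 -0.2] w -0.1 over 25.0 t 8.3
[-0.11  1.62 -1.3 ] spin 0.1
[(20, 562), (28, 146), (36, 550), (44, 549), (52, 140), (60, 138), (68, 138), (76, 135)]
[(20, 514), (28, 513), (36, 511), (44, 510), (52, 509), (60, 510)]
```

Request:
play_rows(targets=[[1, 0, -0.3, 0.5, 0], [1, 0, -0.6, 0.5, 0], [1, 0, -0.9, 0.2, 0], [1, 0, -1.1, -0.2, 0], [1, 0, -1.3, -0.6, 0], [1, 0, -1.6, -1.0, 0], [1, 0, -2.0, -1.2, 0]])

```text
clock: 9.05
eef_pos: [535.5, 290.5, 169.0]
tool_rot: [3.122, 0.002, 0.303]
force: [6.7, -29.5, 14.9]
width: -0.2
gripper_force: 16.8
```

```bash
python3 f.py
```

```text
now [535.5 290.5 169. ] yaw 17.4 F [  6.7 -29.5  14.9] w -0.2 over 25.0 t 9.05
[-0.1   2.17 -0.06] spin -0.4
[(20, 576), (28, 567), (36, 561), (44, 559), (52, 560), (60, 555), (68, 139), (76, 135)]
[(20, 528), (28, 528), (36, 526), (44, 525), (52, 523), (60, 521), (68, 523), (76, 518)]
```

Request:
play_rows(targets=[[1, 0, 0.8, 0, 0], [1, 0, 1.6, 0, 0], [1, 0, 1.6, 0, 0]])

```text
clock: 9.4
eef_pos: [535.5, 289.0, 168.1]
tool_rot: [3.142, 0.0, 0.31]
force: [2.1, -4.5, 2.8]
width: -0.3
gripper_force: 3.8
```

Run:
```python
from h import *
rows((541,269.5,170,17.75))
im,d,P=look('wrist'); a=cv2.resize(im[40:400,80:500],(700,600))
save('c2.png',a)
```

```text
now [535.5 289.  168.1] yaw 17.8 F [ 2.1 -4.5  2.8] w -0.3 over 25.0 t 9.4
[-0.08  2.03 -0.19] spin 0.0
```

View pics/c2.png

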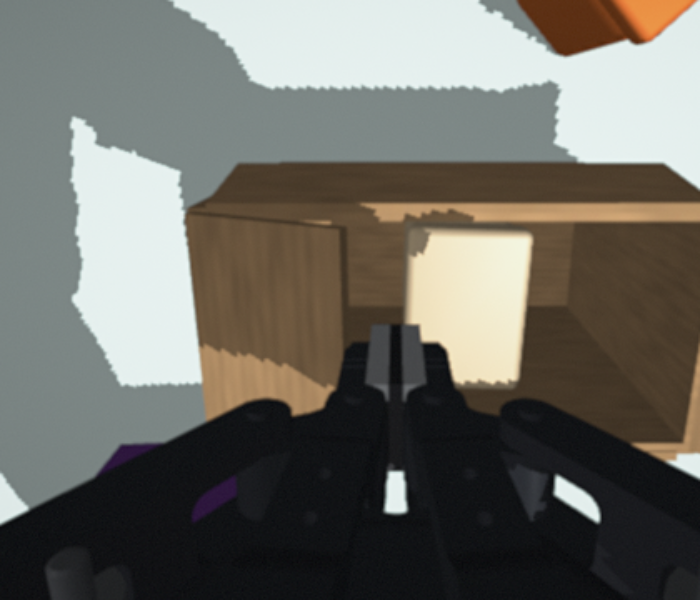

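Request:
play_rows(targets=[[1, 0, 0, -0.6, 0], [1, 0, -0.6, -0.7, 0], [1, 0, -1.4, -1.6, 0], [1, 0, -2.4, -2.4, 0], [1, 0, -3.4, -2.8, 0], [1, 0, -4.4, -3.0, 0], [1, 0, -5.2, -3.0, 0]])

```text
clock: 10.15
eef_pos: [519.2, 342.6, 200.2]
tool_rot: [-3.139, -0.004, 0.314]
force: [0.2, -0.5, 3.6]
width: -0.2
gripper_force: 1.8
```

```bash
python3 f.py
```

```text
now [519.2 342.6 200.2] yaw 18.0 F [ 0.2 -0.5  3.6] w -0.2 over 25.0 t 10.15
[-0.19  7.63  3.  ] spin 0.2
[(20, 589), (28, 601), (36, 595), (44, 413), (52, 414), (60, 419), (68, 370), (76, 175), (84, 588), (92, 590), (100, 588), (108, 583)]
[(20, 97), (28, 524), (36, 531), (44, 433), (52, 562), (60, 561), (68, 558), (76, 556), (84, 557), (92, 555), (100, 553), (108, 551), (116, 551), (124, 548)]
```

Request:
play_rows(targets=[[1, 0, -0.8, 0.4, 0], [1, 0, -1.6, 1.0, 0], [1, 0, -2.2, 1.7, 0], [1, 0, -2.6, 2.4, 0], [1, 0, -3.0, 2.8, 0], [1, 0, -3.5, 2.9, 0], [1, 0, -3.5, 2.9, 0]])

```text
clock: 10.9
eef_pos: [509.8, 367.2, 170.1]
tool_rot: [3.133, 0.003, 0.309]
force: [-1.8, -10.3, 15.7]
width: -0.1
gripper_force: 9.4
```

Back off to above the jar, opening the gripper, and verify both flaps.

Request:
play_rows(targets=[[1, 0, 0.5, -1, 0], [1, 0, 3, -5, 0], [1, 0, 8, -10, 0], [0, 0, 10.5, -15, 0], [0, 0, 10.5, -16, 0], [0, 0, 10.5, -16, 0], [0, 0, 10.5, -16, 0]])

```text
clock: 11.6
eef_pos: [540.8, 272.7, 329.3]
tool_rot: [-3.141, -0.001, 0.311]
force: [-0.1, -0.3, -0.8]
width: 58.1
gripper_force: 0.0
```

```bash
python3 w.py w2 jar
python3 - <<'E'
from h import *
rows((540.5,265,330,17.5),(540.5,265,100,17.5))
im,d,P=look('top')
Rm=R.from_euler('z',17.75,degrees=True).as_matrix()
Q=(P-[541,269.5,0])@Rm
for s in (-1,1):
  m=(abs(Q[...,0])<38)&(s*Q[...,1]>72)&(s*Q[...,1]<140)&(Q[...,2]>50)&(Q[...,2]<200)
  q=Q[m]
  print(s,[(y,int(np.median(k[:,2]))) for y in range(72,140,8) for k in [q[(s*q[:,1]>=y)&(s*q[:,1]<y+8)]] if len(k)])
E
```

```text
jar 0.88 [354.   8. 427.  86.] med [678. 244.  98.] top 99 ((681.2783813476562, 241.8800506591797), (43.954708099365234, 62.055992126464844), 60.28573226928711)
jar 0.87 [305. 141. 348. 200.] med [544. 265. 104.] top 105 ((540.4205322265625, 264.44110107421875), (61.91523361206055, 43.627418518066406), 16.12604331970215)
jar 0.35 [182. 134. 245. 223.] med [512. 368. 144.] top 153 ((506.746826171875, 377.4350280761719), (79.40020751953125, 22.722991943359375), 17.415706634521484)
now [539.6 273.2 327.6] yaw 17.9 F [-0.1  0.3 -0.8] w 72.3 over 25.0 t 11.7
[-0.17  0.81 -0.24] spin 0.4
[-0.1   0.81 22.76] spin 0.4
-1 [(72, 132), (80, 135), (88, 139), (96, 143), (104, 147), (112, 151), (120, 153)]
1 [(72, 98), (80, 135), (88, 139), (96, 143), (104, 146), (112, 150), (120, 152)]
```

Request:
play_rows(targets=[[0, -0.1, 0.8, 5, 1.4], [0, -0.1, 0.8, 10, 1.4], [0, -0.1, 0.8, 15, 1.4], [0, -0.1, 0.8, 18, 1.4], [0, -0.1, 0.8, 20, 1.4], [0, -0.1, 0.8, 21.5, 1.4], [0, -0.1, 0.8, 22.9, 1.4], [0, -0.1, 0.8, 22.9, 1.4]])

```text
clock: 12.55
eef_pos: [542.2, 265.7, 99.5]
tool_rot: [-3.141, -0.0, 0.289]
force: [0.3, 0.1, 0.1]
width: 85.4
gripper_force: 0.0
```

Request:
play_rows(targets=[[0.4, 0, 0, 0, 0], [0.6, 0, 0, 0, 0], [0.8, 0, 0, 0, 0], [1, 0, 0, 0, 0], [1, 0, 0, 0, 0], [1, 0, 0, 0, 0], [1, 0, 0, 0, 0]])

```text
clock: 13.25
eef_pos: [542.7, 264.9, 100.7]
tool_rot: [-3.142, -0.001, 0.288]
force: [0.1, -0.6, 6.3]
width: 43.1
gripper_force: 62.0
```

Request:
play_rows(targets=[[1, 0, 0, -1, 0], [1, 0, 0, -3, 0], [1, 0, 0, -6, 0], [1, 0, 0, -9, 0], [1, 0, 0, -12, 0], [1, 0, 0, -15, 0], [1, 0, 0, -18, 0], [1, 0, 0, -20, 0], [1, 0, 0, -20, 0]])

```text
clock: 14.15
eef_pos: [543.2, 265.6, 303.2]
tool_rot: [-3.14, -0.005, 0.288]
force: [-0.5, 1.2, -1.6]
width: 43.0
gripper_force: 61.3
```

```bash
python3 -c "
from h import *
rows((560,20,300,-5),(560,20,110,-5),(560,20,97,-5))"
```

```text
now [543.2 265.6 303.2] yaw 16.5 F [-0.5  1.2 -1.6] w 43.0 over 25.0 t 14.15
[-5.36 24.03  0.26] spin 21.5
[-5.46 24.06 19.26] spin 21.5
[-5.47 24.06 20.56] spin 21.5
```

Request:
play_rows(targets=[[1, -0.7, 3, 0, 4], [1, -1.6, 7, 0, 9], [1, -2.5, 11, 0, 14], [1, -3.4, 15, 0, 19], [1, -4.3, 19, 0, 21.5], [1, -5.4, 23, 4, 21.5], [1, -5.4, 24, 8, 21.5], [1, -5.4, 24, 12, 21.5], [1, -5.4, 24, 16, 21.5], [1, -5.4, 24, 18.5, 21.5]])

```text
clock: 15.15
eef_pos: [555.4, 19.0, 111.0]
tool_rot: [3.141, 0.007, -0.088]
force: [0.5, -0.5, -1.5]
width: 43.2
gripper_force: 61.4
```

Request:
play_rows(targets=[[1, 0, 0, 0, 0], [1, 0, 0, 0, 0]])

```text
clock: 15.35
eef_pos: [557.8, 19.4, 114.6]
tool_rot: [3.141, 0.002, -0.087]
force: [0.0, 0.1, -0.5]
width: 43.3
gripper_force: 61.3
```

```bash
python3 -c "
from h import *
rows((560,20,95,-5))"
```

```text
now [557.8  19.4 114.6] yaw -5.0 F [ 0.   0.1 -0.5] w 43.3 over 25.0 t 15.35
[ 0.21 -0.08  1.96] spin -0.0
```

Request:
play_rows(targets=[[1, 0, 0, 0.8, 0], [1, 0, 0, 1.4, 0], [1, 0, 0, 1.7, 0], [1, 0, 0, 1.9, 0], [1, 0, 0, 2.0, 0], [1, 0, 0, 2.0, 0]])

```text
clock: 15.95
eef_pos: [558.6, 19.4, 95.2]
tool_rot: [-3.142, -0.0, -0.087]
force: [-0.5, 0.1, -1.8]
width: 43.1
gripper_force: 61.3
```

Request:
play_rows(targets=[[1, 0, 0, 0.1, 0], [1, 0, 0, 0.2, 0], [1, 0, 0, 0.2, 0]])

```text
clock: 16.25
eef_pos: [558.8, 19.3, 94.6]
tool_rot: [-3.141, -0.001, -0.088]
force: [-2.5, -0.1, 10.5]
width: 43.2
gripper_force: 62.7
```

Request:
play_rows(targets=[[0.3, 0, 0, 0, 0], [0.2, 0, 0, 0, 0], [0, 0, 0, 0, 0], [0, 0, 0, 0, 0], [0, 0, 0, -4, 0], [0, 0, 0, -9, 0], [0, 0, 0, -14, 0], [0, 0, 0, -18, 0], [0, 0, 0, -18, 0], [0, 0, 0, -18, 0]])

```text
clock: 17.25
eef_pos: [558.8, 19.4, 274.0]
tool_rot: [-3.141, -0.002, -0.088]
force: [-0.3, -0.0, -0.5]
width: 85.4
gripper_force: 0.0
```

```bash
python3 w.py w3 jar; python3 -c "
from h import *
rows((559,19.3,275,85),(540,19.3,275,85))"
```

```text
jar 0.69 [297. 143. 345. 214.] med [561.  19.  98.] top 99 ((556.544921875, 19.306093215942383), (43.64664077758789, 62.434749603271484), 83.85990905761719)
jar 0.66 [ 13.  17. 134. 106.] med [679. 230.  97.] top 99 ((681.221923828125, 240.7227325439453), (45.7530517578125, 61.74376678466797), 60.33286666870117)
now [557.6  19.3 271.9] yaw -5.0 F [ 0.2  0.4 -0.4] w 85.3 over 25.0 t 17.35
[ 0.14 -0.01 -0.31] spin -90.0
[-1.75  0.16 -0.31] spin -90.0
```

Request:
play_rows(targets=[[0, -0.1, 0, 0, -8.5], [0, -0.1, 0, 0, -17], [0, -0.1, 0, 0, -25.5], [0, -0.1, 0, 0, -34], [0, -0.1, 0, 0, -42.5], [0, -0.1, 0, 0, -51], [0, -0.1, 0, 0, -59.5], [0, -0.1, 0, 0, -68], [0, -0.1, 0, 0, -76.5], [0, -0.1, 0, 0, -85]])

```text
clock: 18.35
eef_pos: [556.5, 19.4, 271.1]
tool_rot: [-3.138, 0.0, 1.402]
force: [-0.2, -0.3, -0.6]
width: 85.2
gripper_force: 0.0
```

Request:
play_rows(targets=[[0, 0, 0, 0, -4], [0, 0, 0, 0, -4], [0, 0, 0, 0, -4]])

```text
clock: 18.65
eef_pos: [556.9, 19.3, 271.8]
tool_rot: [-3.139, 0.0, 1.464]
force: [0.2, -0.0, -0.2]
width: 85.2
gripper_force: 0.0
```

```bash
python3 -c "
from h import *
rows((557,19.3,150,84),(557,19.3,88,84))"
```

```text
now [556.9  19.3 271.8] yaw 83.9 F [ 0.2 -0.  -0.2] w 85.2 over 25.0 t 18.65
[-0.    0.04 12.18] spin -0.1
[-0.    0.06 18.38] spin -0.1
```

Request:
play_rows(targets=[[0, 0, 0, 5, 0], [0, 0, 0, 9, 0], [0, 0, 0, 12, 0], [0, 0, 0, 14, 0], [0, 0, 0, 16, 0], [0, 0, 0, 17.5, 0], [0, 0, 0, 18.4, 0], [0, 0, 0, 18.4, 0]])

```text
clock: 19.45
eef_pos: [556.6, 19.5, 87.8]
tool_rot: [-3.139, 0.001, 1.465]
force: [-0.2, -0.0, 1.1]
width: 85.2
gripper_force: 0.0
```

Request:
play_rows(targets=[[0.15, 0, 0, 0, 0], [0.25, 0, 0, 0, 0], [0.4, 0, 0, 0, 0], [0.7, 0, 0, 0, 0], [1, 0, 0, 0, 0], [1, 0, 0, 0, 0], [1, 0, 0, 0, 0]])

```text
clock: 20.15
eef_pos: [558.0, 19.6, 90.2]
tool_rot: [3.14, -0.0, 1.466]
force: [-1.5, 0.8, 5.7]
width: 61.4
gripper_force: 65.8
```

Request:
play_rows(targets=[[1, 0, 0, -1, 0], [1, 0, 0, -4, 0], [1, 0, 0, -9, 0], [1, 0, 0, -14, 0], [1, -4, 0, -18, 0], [1, -9, 0, -22, 0], [1, -14, 0, -23, 0], [1, -18, -1, -23, 0], [1, -19, -1, -23, 0], [1, -19, -1, -23, 0]])

```text
clock: 21.15
eef_pos: [526.1, -173.6, 319.8]
tool_rot: [3.141, 0.003, 1.458]
force: [0.2, -0.4, -0.8]
width: 61.0
gripper_force: 65.8
```

```bash
python3 w.py w4 rack twin pad
python3 - <<'E'
from h import *
P=np.load('w4.npz')['P'];Z=P[...,2]
m=(abs(Z-135)<8)&(abs(P[...,0]-511)<90)&(P[...,1]<-185)&(P[...,1]>-360)
p=P[m][:,:2].astype(np.float32);print(m.sum(),cv2.minAreaRect(p),np.median(Z[m]))
n,l,st,c=cv2.connectedComponentsWithStats(m.astype(np.uint8))
for i in range(1,n):
    if st[i,4]>150: print(st[i,4],cv2.minAreaRect(P[l==i][:,:2].astype(np.float32)))
rows((508.2,-303.2,320,85))
E
```

```text
rack 0.83 [252. 171. 361. 212.] med [ 502. -196.   35.] top 135 ((463.0859069824219, -197.0812530517578), (9.813735961914062, 11.21728229522705), 83.92977142333984)
115 ((516.7328491210938, -201.96441650390625), (9.935916900634766, 119.15512084960938), 84.80973052978516) 134.67600359307926
now [ 527.9 -166.6  319.3] yaw 84.1 F [-0.1  0.8 -1.9] w 61.0 over 25.0 t 21.35
[-13.79  -0.56  -0.08] spin -0.9
```

Run:
```python
from h import *
rows((508,-302,320,84.8))
im,d,P=look('wrist');Z=P[...,2]
m=(abs(Z-135)<8)&(abs(P[...,0]-511)<90)&(P[...,1]<-185)&(P[...,1]>-360)
print(m.sum(),cv2.minAreaRect(P[m][:,:2].astype(np.float32)))
# jar held: front-of-camera faces
P0=np.load('top0.npz')['P'];Z=P0[...,2]
ax=np.array([0.0889,0.996]); q=(P0[...,:2]-[511,-270])
m=(abs(Z-135)<7)&(abs(q@ax)<85)&(abs(q@[0.996,-0.0889])<75)
t=np.sort((q@ax)[m]); print(np.histogram(t,bins=np.arange(-80,82,4)))
# jar in hand bounds
T=T_tool(ctrl.read_state()); J=(P-T[:3,3])@T[:3,:3]
k=(J[...,2]>-10)&(J[...,2]<95)&(abs(J[...,0])<40)&(abs(J[...,1])<45)
c=im[k]; J=J[k]; be=(c[:,0]>110)&(c[:,2]<c[:,0]-15)
print(k.sum(),be.sum(),np.percentile(J[be],[2,50,98],axis=0).round(1))
```

```text
now [ 527.9 -166.6  319.3] yaw 84.1 F [-0.1  0.8 -1.9] w 61.0 over 25.0 t 21.35
[-13.67  -0.59  -0.08] spin -0.7
79 ((461.5784606933594, -196.7511444091797), (9.746225357055664, 8.596567153930664), 83.60450744628906)
(array([  0,   1,  55,  99, 123,   3,   0,   0,   0,   0,   0,   0,   0,
         0,   0,   0,   0,   0,  14,  98,  97,  66,   0,   0,   0,   0,
         0,   0,   0,   0,   0,   0,   0,   0,   0,  64,  92, 114,   0,
         0]), array([-80, -76, -72, -68, -64, -60, -56, -52, -48, -44, -40, -36, -32,
       -28, -24, -20, -16, -12,  -8,  -4,   0,   4,   8,  12,  16,  20,
        24,  28,  32,  36,  40,  44,  48,  52,  56,  60,  64,  68,  72,
        76,  80]))
23338 9028 [[-20.  -28.9  -9.4]
 [ -6.3   0.5  -8.2]
 [  9.   27.7  -7. ]]
```

Request:
play_rows(targets=[[1, -4, -0.2, 0, -0.7], [1, -8, -0.4, 0, -0.7], [1, -11.5, -0.5, 0, -0.7], [1, -13.7, -0.6, 0, -0.7], [1, -13.7, -0.6, 3, -0.7], [1, -13.7, -0.6, 6, -0.7], [1, -13.7, -0.6, 6, -0.7], [1, -13.7, -0.6, 6, -0.7], [1, -13.7, -0.6, 6, -0.7]])

```text
clock: 22.3
eef_pos: [508.8, -303.6, 260.8]
tool_rot: [3.139, 0.001, 1.479]
force: [-0.2, -0.2, -1.4]
width: 61.3
gripper_force: 65.8
```

Run:
```python
from h import *
rows((508,-302,150,84.85),(508,-302,102,84.85))
im,d,P=look('scene'); save('s5.png',cv2.resize(im[150:290,160:280],(686,800))[:600])
```

```text
now [ 508.8 -303.6  260.8] yaw 84.8 F [-0.2 -0.2 -1.4] w 61.3 over 25.0 t 22.3
[ 0.16 -0.13 11.08] spin -0.1
[ 0.17 -0.14 15.88] spin -0.1
```

View pics/s5.png

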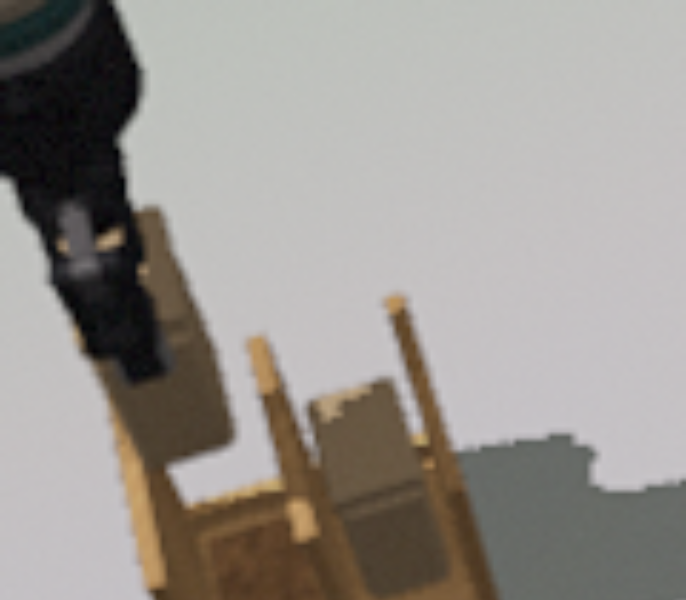

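The jar hangs upright over the empty bay (crop pixel ~(170,340)), with the twin at (370,470). I'll lower it in steps and watch the force.

Request:
play_rows(targets=[[1, 0.1, -0.1, 1, 0], [1, 0.1, -0.1, 2.5, 0], [1, 0.1, -0.1, 4, 0], [1, 0.1, -0.1, 5.5, 0], [1, 0.1, -0.1, 7, 0], [1, 0.1, -0.1, 8, 0], [1, 0.1, -0.1, 8, 0]])

```text
clock: 23.05
eef_pos: [505.6, -302.6, 177.9]
tool_rot: [-3.139, -0.001, 1.478]
force: [0.3, 0.9, -0.9]
width: 60.9
gripper_force: 65.8
```

Request:
play_rows(targets=[[1, 0, 0, 2, 0], [1, 0, 0, 4, 0], [1, 0, 0, 5, 0], [1, 0, 0, 6, 0], [1, 0, 0, 6.5, 0], [1, 0, 0, 6.5, 0]])

```text
clock: 23.65
eef_pos: [506.4, -302.9, 113.9]
tool_rot: [-3.141, -0.0, 1.478]
force: [-0.1, 0.4, -1.5]
width: 61.0
gripper_force: 65.9
```

Request:
play_rows(targets=[[1, 0, 0, 0.5, 0], [1, 0, 0, 0.9, 0], [1, 0, 0, 1.2, 0], [1, 0, 0, 1.3, 0], [1, 0, 0, 1.4, 0], [1, 0, 0, 1.4, 0]])

```text
clock: 24.25
eef_pos: [506.6, -303.0, 100.4]
tool_rot: [3.141, 0.0, 1.478]
force: [-1.3, 0.1, -0.9]
width: 60.8
gripper_force: 65.9
```

Request:
play_rows(targets=[[1, 0, 0, 0.1, 0], [1, 0, 0, 0.15, 0], [1, 0, 0, 0.2, 0], [1, 0, 0, 0.2, 0]])

```text
clock: 24.65
eef_pos: [506.6, -303.0, 100.2]
tool_rot: [3.141, 0.001, 1.478]
force: [-4.0, 1.0, 15.7]
width: 61.2
gripper_force: 68.0
```

Request:
play_rows(targets=[[1, 0, 0, -0.1, 0], [0.22, 0, 0, -0.1, 0], [0.15, 0, 0, -0.1, 0], [0, 0, 0, -0.1, 0], [0, 0, 0, -0.1, 0], [0, 0, 0, -0.1, 0]])

```text
clock: 25.25
eef_pos: [506.5, -302.9, 99.0]
tool_rot: [-3.141, -0.0, 1.478]
force: [0.6, 0.0, -0.3]
width: 85.4
gripper_force: 0.0
```

Request:
play_rows(targets=[[0, 0, 0, -1, 0], [0, 0, 0, -3, 0], [0, 0, 0, -6, 0], [0, 0, 0, -10, 0], [0, 0, 0, -15, 0], [0, 0, 0, -20, 0], [0, 5, 0, -24, 0], [0, 10, 0, -24, 0], [0, 14, 0, -24, 0], [0, 14, 0, -24, 0]])

```text
clock: 26.25
eef_pos: [520.6, -154.6, 341.4]
tool_rot: [3.138, -0.004, 1.49]
force: [0.1, 0.1, 0.8]
width: 85.3
gripper_force: 0.0
```

Run:
```python
from h import *
rows()
im,d,P=look('top'); save('t9.png',cv2.resize(im[120:330,140:500],(800,467)))
ax=np.array([0.0889,0.996]); q=P[...,:2]-[511,-270]
for n,z0,dz,lo,hi in(('jars',109,8,-85,85),('boards',135,7,-85,85)):
    m=(abs(P[...,2]-z0)<dz)&(abs(q@[0.996,-0.0889])<40)&(abs(q@ax)<85)
    print(n,np.histogram((q@ax)[m],bins=np.arange(-80,82,4))[0])
m=(abs(P[...,2]-109)<4)&(abs(q@[0.996,-0.0889])<50)&((q@ax)<-10)&((q@ax)>-56);print(cv2.minAreaRect(P[m][:,:2].astype(np.float32)),np.median(P[m][:,2]))
```

```text
now [ 520.6 -154.6  341.4] yaw 85.4 F [0.1 0.1 0.8] w 85.3 over 25.0 t 26.25
jars [0 0 0 0 0 0 0 0 0 0 0 0 0 0 0 0 0 0 0 0 0 0 0 0 0 0 0 0 0 0 0 0 0 0 0 0 0
 0 0 0]
boards [0 0 0 0 0 0 0 0 0 0 0 0 0 0 0 0 0 0 0 0 0 0 0 0 0 0 0 0 0 0 0 0 0 0 0 0 0
 0 0 0]
((0.0, 0.0), (0.0, 0.0), 0.0) nan
  return _methods._mean(a, axis=axis, dtype=dtype,
  ret = ret.dtype.type(ret / rcount)
```

View pics/t9.png

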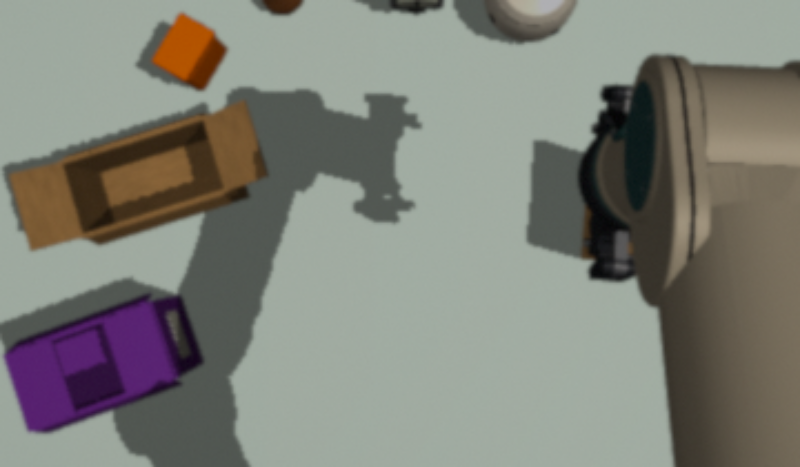

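The carton at (140,175) is empty with both flaps open, but the arm hides the rack. I'll move aside and check the jar.

Request:
play_rows(targets=[[0, 5, 0, 0, 0], [0, 10, 0, 0, 0], [0, 15, 0, 0, 0], [0, 20, 0, 0, 0], [0, 20, 0, 0, 0]])

```text
clock: 26.8
eef_pos: [537.9, 43.8, 340.0]
tool_rot: [3.141, -0.005, 1.489]
force: [0.8, 0.3, -0.2]
width: 85.4
gripper_force: 0.0
```

Run:
```python
from h import *
im,d,P=look('top'); s,_,_=look('scene')
save('e.png',np.hstack([cv2.resize(im[170:260,390:490],(400,360)),cv2.resize(s[190:290,170:270],(360,360))]))
ax=np.array([0.0889,0.996]); q=P[...,:2]-[511,-270]
for n,z0,dz in(('jars',109,8),('boards',135,7)):
    m=(abs(P[...,2]-z0)<dz)&(abs(q@[0.996,-0.0889])<40)&(abs(q@ax)<85)
    print(n,np.histogram((q@ax)[m],bins=np.arange(-80,82,4))[0])
for lo,hi in((-58,-8),(8,58)):
    m=(abs(P[...,2]-108)<4)&(abs(q@[0.996,-0.0889])<42)&((q@ax)>lo)&((q@ax)<hi)
    if m.any(): print(cv2.minAreaRect(P[m][:,:2].astype(np.float32)),np.median(P[m][:,2]),np.std(P[m][:,2]))
```

```text
jars [ 0  0  0  0 67  5 47 40 47 46 52 41 51 49 42 55 45  3  0  0  0 63  8 43
 45 50 45 45 52 46 49 45 47 42  0  0  0 47  0  0]
boards [ 0  0 39 64 80  4  0  0  0  0  0  0  0  0  0  0  0  0  9 64 60 44  0  0
  0  0  0  0  0  0  0  0  0  0  0 38 68 75  0  0]
((506.5419921875, -303.5622863769531), (44.389495849609375, 61.43280792236328), 85.61149597167969) 108.44156188886097 1.76745278500398
((508.20074462890625, -236.21392822265625), (43.92352294921875, 61.42247009277344), 84.76153564453125) 106.74357458067277 1.6325382599072518
```

View pics/e.png

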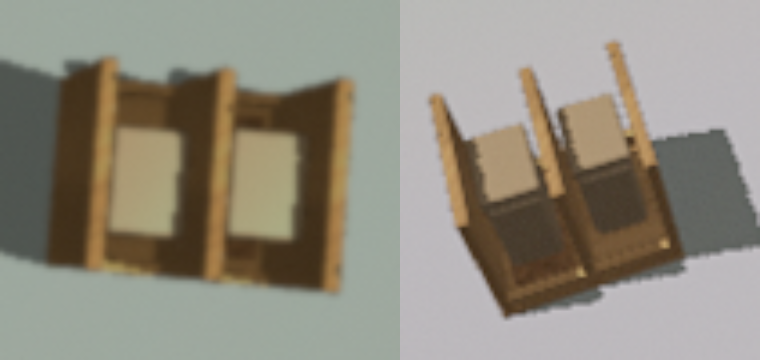

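The jar's lid, at (265,185) in the left panel, is level and 1.7 mm above the twin's, as the pad's thickness requires. It is centred in the bay beside the twin at (145,182).

```bash
python3 -c "
from cell import ctrl
print(ctrl.finish_job())"
```

```text
the job is handed in; nothing more can be done
None
```

I handed the job in at about 27 s: both flaps are open to their stops, and the jar, regrasped by its narrow sides, stands upright on the cork pad beside its twin. I never touched the timer, keeper or pestle, but I did not re-measure them.

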